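Bring the tape roll round the bent rail to its stop

TASK

On the bench stand two tape rails, one bent and one straight, each with a roll of tape hanging on its rod. Slide the roll on the bent rail along the rod, round both bends, until it hangs up against the upright wooden block at the other end, and let go of it there. Leave the roll on the straight rail where it is.

Things in the scene. Friction and masses are not known exactly. Their poses are not given: they have to be found in the camera images.
- roll: Roll of tape to slide: rigid yellow ring, 58 mm outside, 38 mm hole, 19 mm wide, about 60 g. The bent rail's rod runs through it; it hangs freely, centre 15 mm below the rod's axis, and cannot come off. Origin: ring's centre. y: the ring's axis, along the rod (x, z turn as it rolls). Can be gripped from above across its diameter, a finger on each side of the rod. Starts on the first straight.
- rail: Bent rail, fixed: plywood base 160 (x) by 320 (y) by 18 mm, 8 mm steel rod level above it. Origin: centre of base's underside, z up. Rod axis at z 115, in mm (x, y): from foot (40, 150) along -y to bend (40, 15), slanting to bend (-40, -30), then along -y to stop block (-40, -125); bends 60 degrees, rounded over 15 mm. Another roll lies flat on the base, top z 37. Roll starts at y 65 to 120.
- stop (a point): Where the bent rail's rod axis enters the face of its upright wooden stop block; axes as rail. The roll arrives moving along -y and rests against the face with its centre 9.5 mm from it (+y side). Block 36 mm wide (x), 20 mm thick (y), its top 20 mm above the rod's axis.
- spare_roll: Same-looking roll (58 mm outside, 19 mm wide) to be left alone, hanging on the straight rail: centre 15 mm below a straight level rod 115 mm above the bench, on a base 260 by 90 mm with a like wooden block at one end. Origin: ring's centre; its x axis lies along its rod.
There are look-alikes about, which are no part of the job. What is shaped like the roll but grey is not meant.

How it is judged:
On the way:
1. the roll has come round the first bend onto the slanting stretch (x of roll in the frame of rail below 0.022 m and y of roll in the frame of rail above -0.06 m), for 0.02 s.
At the end, for the whole second after the job is handed in: The roll of the bent rail hangs at rest from the last straight of the rod, its near face within 15 mm of the stop block's face, let go, and the roll on the straight rail is within 30 mm of where it was (y of roll in the frame of stop between 0 and 0.0245 m and x of roll in the frame of stop between -0.02 and 0.02 m and z of roll in the frame of stop between -0.025 and -0.008 m and linear speed of roll below 0.03 m/s and distance of spare_roll from where it was at the start of the episode below 0.03 m); the robot touches nothing.
It fails at once if the roll on the straight rail is shifted by more than 30 mm (distance of spare_roll from where it was at the start of the episode above 0.03 m).
It also fails if it takes over 42 s, if anything falls off the work surface, if the arm or the gripper's body presses on something with over 40 N, if the wrist force passes 120 N, or if a joint passes its speed limit or range.

ROBOT

A 7-joint arm with a two-finger parallel gripper is mounted at the origin on the work surface. World frame = base frame: x ahead of the robot, y to its left, z up, the work surface at z = 0. Lengths are in m, angles in rad, forces in N, time in s.
With the tool pointing down it reaches from about 0.4 to 0.875 m from the base axis. Payload 6.5 kg.
Tool frame: the origin (TCP) lies at the very end of the fingers, on their centre line; the grasp point (between the pads) lies 19 mm behind it; z points along the fingers, y is the line along which they close (so a half turn about z gives the same grasp; the last joint's range is limited). The gripper opens to 88 mm and grips with 3 to 60 N. Pads are 18 mm wide; open, the fingers measure 123 mm over their backs; the gripper's body (75 mm by 187 mm) begins 45 mm behind the grasp point.
Start: joints at [1.036, 0.536, -0.004, 1.538, 0.003, 1.067, -0.071], TCP at [0.294, -0.58, 0.239] pointing down, gripper open.
Joint ranges: [-2.7, 2.7], [-0.37, 2.16], [-1.27, 1.26], [0.24, 2.4], [-1.31, 4.45], [0.19, 1.91], [-2.76, 2.76]. Speed limits (rad/s): [2.39, 2.39, 3.14, 3.14, 3.14, 3.14, 3.14].

INTERFACE

Orientations are given as a unit quaternion [x, y, z, w].
In Python, from plant import observe, viewer, ctrl gives the robot as it stands.
- The arm moves only by the tool play_rows, never from a script. Its argument "deltas" is a list of rows, each an object of numbers: "dx", "dy", "dz": the shift along the tool's x, y, z each as a share of 400 mm, from -1 to 1; "roll": the turn about the tool's z as a share of 0.5 rad, from -1 to 1; "grip": the opening, from 0 (shut) to 1 (fully open). In form: [{"dx": .., "dy": .., "dz": .., "roll": .., "grip": ..}, ...]. A call has 1 to 10 rows; each row is the pose to reach, as a shift and turn from the pose commanded when the call began, along the tool's axes at that moment; what a row does not reach only later rows make up. A row lasts 1/12 s, in which the tool goes at most 41.7 mm and 7.16 degrees, less where a joint would pass 70% of its speed; a pose out of reach is approached as far as the arm can. A call with a number of a shift or a turn outside -1 to 1 is refused whole. A call with a gripper value outside its range is refused whole. The fingers move at their own pace and stop on an object; "force" is the grip in N (left out, the last holds). Time passes only in rows, so rows that repeat a pose let the fingers close. It gives the time, the measured TCP pose, the force, the opening and the grip force at its end, in the units of the state.
- observe(): the state, without advancing time (a new reading comes with each control period).
- viewer.snapshot(name): name is "scene" or "side" or "wrist"; returns the picture (420x560x3 uint8, red, green, blue); there is no depth.
- viewer.calibration(name): a dict with "fx", "fy", "cx", "cy" (pixels), "distortion" ([k1, k2, p1, p2, k3] as OpenCV has them; the pictures are not rectified), "rvec" (rotation vector, rad) and "tvec" (3), from world to camera coordinates, as OpenCV has them. Camera axes: x right, y down, z forward; pixel columns grow to the right and rows downward; lengths in m; the calibration is good to about 2 mm. A picture is of the moment at which its call begins: read the wrist's pose just before it. calibration takes no time and is no camera call; for the wrist camera it gives the pose at the moment of the call.
- ctrl.close_job(): hands the job in; it is judged then, once.
The state is a dict: "time_s": time; "q": joint angles; "qd": joint speeds; "joint_efforts": joint torques, N m; "position": TCP position; "orientation": TCP orientation; "force": force on the tool from outside, world axes, zero at the start; "moment": the same for the moment, N m; "gripper_width": opening from 0.0 (shut) to 1.0 (fully open); "grasp_force": force on a finger pad.
Only numpy, scipy, OpenCV 4.12 (cv2) and the standard library are available. Lean on these libraries where they do the work, as an engineer would, in place of code of your own. Each camera call takes 0.05 s, during which the arm holds its last target. There are 200 camera calls.

## Working session

There is one attempt and no reset: what is moved stays moved. The work goes in short steps, Python scripts to look and compute and a tool call to move; the robot and the scene stay as the last step left them, time stands still between calls to the robot, and variables do not carry over. Pictures are saved under pics/ and viewed, at most 10 in all, crops included, and the job is handed in when it is done.

Besides the shell and the picture viewer there is one more tool, called as name([rows], argument=value, ...), one row to a line, values as JSON. play_rows: Moves the arm, as the interface text tells. Shift numbers are shares of 400 mm and turn numbers shares of 0.5 rad, none past 1 either way. Its arguments: {"type":"object","properties":{"deltas":{"type":"array","items":{"type":"object","properties":{"dx":{"type":"number"},"dy":{"type":"number"},"dz":{"type":"number"},"roll":{"type":"number"},"grip":{"type":"number"}}}},"force":{"type":"number"}},"required":["deltas"]}

```bash
mkdir -p pics; python3 - <<'E'
from plant import observe, viewer, ctrl
import cv2,json
s=observe();print(s)
for n in ("scene","side"):
    im=viewer.snapshot(n);cv2.imwrite(f"pics/{n}0.png",im[:,:,::-1]);print(n,viewer.calibration(n))
E
```

```text
{'time_s': 0.0, 'q': array([ 1.03575856,  0.53715559, -0.00445617,  1.5388897 ,  0.00258321,
        1.06732055, -0.07122276]), 'qd': array([-0.00111088,  0.00077229,  0.00126991, -0.00067773, -0.00084917,
        0.00135592,  0.00107581]), 'joint_efforts': array([ 1.06436173e-04, -5.70973849e+01,  9.90438536e-01, -2.51603329e+01,
       -5.63260191e-02,  1.78841787e-02,  2.13338317e-04]), 'position': array([ 0.29341229, -0.57929521,  0.23783932]), 'orientation': array([ 9.72642581e-01,  2.32305035e-01, -2.56516807e-04, -8.45697657e-04]), 'force': array([ 0.30214764, -0.82957797, -0.11878154]), 'moment': array([0.0300436 , 0.01141071, 0.01879773]), 'grasp_force': 0.0, 'gripper_width': 1.0032856479527865}
scene {'fx': 540.511489244408, 'fy': 540.511489244408, 'cx': 280.9179475622591, 'cy': 206.96642896268304, 'distortion': array([-0.01142117,  0.        ,  0.        ,  0.        ,  0.        ]), 'rvec': array([ 2.49406321,  0.61795581, -0.20671791]), 'tvec': array([-0.41648883, -0.15700131,  1.23847713])}
side {'fx': 458.7284032417815, 'fy': 458.7284032417815, 'cx': 281.64265903879283, 'cy': 208.55755834972825, 'distortion': array([-0.06499281,  0.        ,  0.        ,  0.        ,  0.        ]), 'rvec': array([ 0.35793242, -2.7685523 ,  1.18974445]), 'tvec': array([0.43433398, 0.18215488, 1.00100446])}
```

View pics/scene0.png

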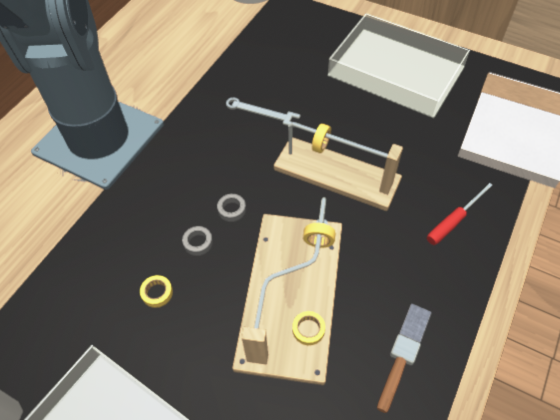

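View pics/side0.png

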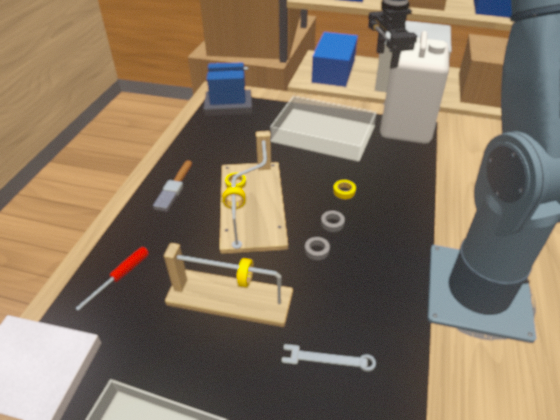

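Yellow rings in scene: the target roll hangs on the bent rail at (319,234). The spare is on the straight rail at (321,138), one roll lies flat on the base at (309,327), and a loose one is at (156,291). The grey rings are at (231,207) and (197,240). I choose (319,234), since the bent rod runs through it. Next I fit the rail pose and check it with an overlay crop.

```bash
cat > h.py <<'E'
import numpy as np,cv2
from scipy.optimize import least_squares
def proj(c,P):
    K=np.array([[c['fx'],0,c['cx']],[0,c['fy'],c['cy']],[0,0,1.]])
    return cv2.projectPoints(np.asarray(P,float).reshape(-1,3),c['rvec'],c['tvec'],K,c['distortion'])[0][:,0]
def r2w(p,P):
    P=np.asarray(P,float).reshape(-1,3);c,s=np.cos(p[2]),np.sin(p[2])
    return np.c_[p[0]+c*P[:,0]-s*P[:,1],p[1]+s*P[:,0]+c*P[:,1],P[:,2]]
ROD=np.array([[40,150,115],[40,15,115],[-40,-30,115],[-40,-125,115]])/1e3
COR=np.array([[-80,160,18],[80,160,18],[80,-160,18],[-80,-160,18]])/1e3
def ring(yl,n=40):
    t=np.linspace(0,2*np.pi,n);return np.c_[.04+.029*np.cos(t),0*t+yl,.1+.029*np.sin(t)]
E
python3 - <<'E'
from h import *
from plant import viewer
C={n:viewer.calibration(n) for n in("scene","side")}
ob={"scene":[(263,215),(342,221),(317,380),(236,370)],"side":[(287,247),(221,250),(223,165),(279,163)]}
f=lambda p:np.concatenate([(proj(C[n],r2w(p,COR))-ob[n]).ravel() for n in C])
r=min((least_squares(f,[.6,-.1,a],loss='soft_l1') for a in(-3,-1.5,0,1.5)),key=lambda r:r.cost)
print(r.x,f(r.x).round(1));np.save("rail.npy",r.x)
# roll y from scene centroid
out=[]
for n,c,w in(("scene",(319,234),(220,120,360,390)),("side",(234,197),(150,110,310,290))):
    g=least_squares(lambda y:proj(C[n],r2w(r.x,[.04,y[0],.1]))[0]-c,[.09]);print(n,g.x,g.fun)
    im=cv2.imread(f"pics/{n}0.png");k=3;im=cv2.resize(im,None,fx=k,fy=k,interpolation=cv2.INTER_CUBIC)
    for P,cl,col in((ROD,0,(0,0,255)),(COR,1,(255,0,0)),(ring(g.x[0]),1,(255,0,255))):
        cv2.polylines(im,[np.int32((proj(C[n],r2w(r.x,P))+.5)*k)],bool(cl),col,1)
    a=im[w[1]*k:w[3]*k,w[0]*k:w[2]*k];a=cv2.resize(a,(int(a.shape[1]*590/a.shape[0])if a.shape[0]>590 else a.shape[1],min(590,a.shape[0])));out.append(cv2.resize(a,(390,590)))
cv2.imwrite("pics/ov.png",np.hstack(out))
print(r2w(r.x,[[.04,.09,.1],[-.04,-.125,.115]]))
E
```

```text
[ 0.56458093 -0.13553353  0.33236069] [ 0.  -3.6 -0.5  0.2  6.2  0.4 -5.6 -4.   0.9 -1.6 -1.3 -0.7 -0.5 -0.
 -0.4 -0.8]
scene [0.07489473] [-0.61684988 -0.08666338]
side [0.07113899] [0.21832995 0.00074083]
[[ 0.57302714 -0.03740779  0.1       ]
 [ 0.56755437 -0.26674389  0.115     ]]
```

View pics/ov.png

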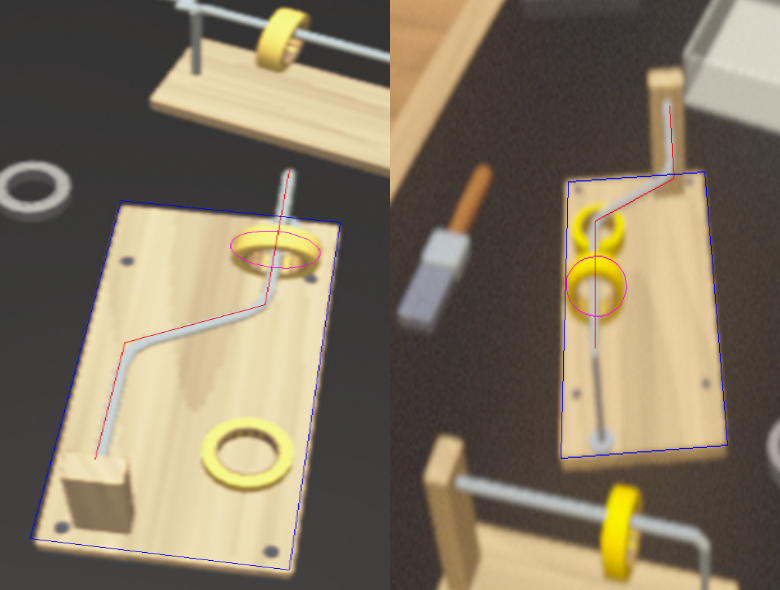

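The overlay confirms the choice: the ring at (319,234) in scene hangs on the bent rod's first straight, at y ≈ 73 mm. The red rod model sits 2–3 px left of the real rod, because my lower scene corners were off. I'll refit using rod points.

```bash
python3 - <<'E'
from h import *
from plant import viewer,observe
from scipy.spatial.transform import Rotation as R
C={n:viewer.calibration(n) for n in("scene","side")}
S=np.vstack([COR[:2],ROD[0],ROD[3]]);D=np.vstack([COR,ROD[3]])
ob={"scene":(S,[(263.4,213),(342.4,221.6),(324.5,198.7),(256.3,329.6)]),"side":(D,[(287,247),(221,250),(223,165),(279,163),(264,141.4)])}
f=lambda p:np.concatenate([(proj(C[n],r2w(p,ob[n][0]))-ob[n][1]).ravel() for n in C])
r=least_squares(f,np.load("rail.npy"),loss='soft_l1')
print(r.x,f(r.x).round(1));np.save("rail.npy",r.x)
s=observe();M=R.from_quat(s['orientation']);print(M.as_matrix().round(3))
W=r2w(r.x,[[.04,.073,.1],[.04,.015,.115],[-.04,-.03,.115],[-.04,-.125,.115]]);print(W)
print(np.degrees(r.x[2]), (M.inv().apply(W-s['position'])/.4).round(3))
E
```

```text
[ 0.56578933 -0.13555386  0.33034715] [ 0.3 -1.4 -0.2 -0.  -0.2 -3.1 -2.   0.2  0.3 -1.6 -1.9 -0.8 -0.7 -0.2
 -0.6 -0.9 -0.2  0.5]
[[ 0.892  0.452 -0.001]
 [ 0.452 -0.892  0.001]
 [-0.    -0.002 -1.   ]]
[[ 0.57994741 -0.05352613  0.1       ]
 [ 0.59876096 -0.10839006  0.115     ]
 [ 0.53768329 -0.17690661  0.115     ]
 [ 0.56849857 -0.26676994  0.115     ]]
18.927497704204765 [[ 1.233 -0.849  0.346]
 [ 1.213 -0.705  0.308]
 [ 0.999 -0.621  0.308]
 [ 0.967 -0.386  0.308]]
```

play_rows([
  {"dx": 0.6,"dy": -0.43,"dz": 0,"roll": -1,"grip": 1},
  {"dx": 0.6,"dy": -0.43,"dz": 0,"roll": -1,"grip": 1},
  {"dx": 0.6,"dy": -0.43,"dz": 0,"roll": -1,"grip": 1},
  {"dx": 0.6,"dy": -0.43,"dz": 0,"roll": -1,"grip": 1},
  {"dx": 0.6,"dy": -0.43,"dz": 0,"roll": -1,"grip": 1},
  {"dx": 0.6,"dy": -0.43,"dz": 0,"roll": -1,"grip": 1},
  {"dx": 0.6,"dy": -0.43,"dz": 0,"roll": -1,"grip": 1},
  {"dx": 0.6,"dy": -0.43,"dz": 0,"roll": -1,"grip": 1},
  {"dx": 0.6,"dy": -0.43,"dz": 0,"roll": -1,"grip": 1},
], force=15)

```text
time_s: 0.85
position: [0.4315, -0.315, 0.2386]
orientation: [0.884, 0.468, 0.0, -0.0]
force: [0.2, -1.3, 0.2]
gripper_width: 0.999
grasp_force: 0.0
```

```bash
cat > go.py <<'E'
import sys
from h import *
from plant import observe
from scipy.spatial.transform import Rotation as R
# go.py xl yl z yaw_deg_offset : rail-local target of TCP, tool x along rail y rotated by offset
def go(xl,yl,z,off=0):
    p=np.load("rail.npy");s=observe();M=R.from_quat(s['orientation']);m=M.as_matrix()
    W=r2w(p,[xl,yl,z])[0];a=np.arctan2(m[1,0],m[0,0]);t=p[2]+np.pi/2+np.radians(off)
    d=(t-a+np.pi)%(2*np.pi)-np.pi
    print("t",s['time_s'],"pos",s['position'].round(4),"shares",(M.inv().apply(W-s['position'])/.4).round(3),"roll",round(-d/.5,3),"q7",s['q'][6].round(2),"tilt",m[:,2].round(3),"F",s['force'].round(1))
    c,sn=np.cos(p[2]),np.sin(p[2]);e=s['position']-[p[0],p[1],0];print("local mm",(1e3*np.array([c*e[0]+sn*e[1],-sn*e[0]+c*e[1],e[2]])).round(1),"w",s['gripper_width'],s['grasp_force'])
if __name__=="__main__":
    v=list(map(float,sys.argv[1:]))
    for i in range(0,len(v),4): go(*v[i:i+4])
E
python3 go.py .04 .073 .239 0
```

```text
t 0.85 pos [ 0.4315 -0.315   0.2386] shares [ 0.749 -0.06  -0.   ] roll -1.853 q7 -0.13 tilt [ 0.     0.001 -1.   ] F [ 0.2 -1.3  0.2]
local mm [-185.2 -126.2  238.6] w 0.9986129247199059 0.0
```

play_rows([
  {"dx": 0.75,"dy": -0.06,"dz": 0,"roll": -0.93},
  {"dx": 0.75,"dy": -0.06,"dz": 0,"roll": -0.93},
  {"dx": 0.75,"dy": -0.06,"dz": 0,"roll": -0.93},
  {"dx": 0.75,"dy": -0.06,"dz": 0,"roll": -0.93},
  {"dx": 0.75,"dy": -0.06,"dz": 0,"roll": -0.93},
  {"dx": 0.75,"dy": -0.06,"dz": 0,"roll": -0.93},
  {"dx": 0.75,"dy": -0.06,"dz": 0,"roll": -0.93},
  {"dx": 0.75,"dy": -0.06,"dz": 0,"roll": -0.93},
  {"dx": 0.75,"dy": -0.06,"dz": 0,"roll": -0.93},
])

```text
invalid input
```

play_rows([
  {"roll": -0.93},
  {"roll": -0.93},
  {"roll": -0.93},
  {"roll": -0.93},
  {"roll": -0.93},
  {"roll": -0.93},
])

```text
invalid input
```

```bash
python3 go.py .04 .073 .239 0; python3 - <<'E'
from h import *
from plant import viewer
c=viewer.calibration("wrist");im=viewer.snapshot("wrist")[:,:,::-1].copy();cv2.imwrite("pics/w1raw.png",im);p=np.load("rail.npy")
for P,col in((ROD,(0,0,255)),(COR,(255,0,0)),(ring(.073),(255,0,255))):
    cv2.polylines(im,[np.int32(proj(c,r2w(p,P)))],False,col,1)
cv2.imwrite("pics/w1.png",im)
E
```

```text
t 0.85 pos [ 0.4315 -0.315   0.2386] shares [ 0.749 -0.06  -0.   ] roll -1.853 q7 -0.13 tilt [ 0.     0.001 -1.   ] F [ 0.2 -1.3  0.2]
local mm [-185.2 -126.2  238.6] w 0.9986129247199059 0.0
```

View pics/w1.png

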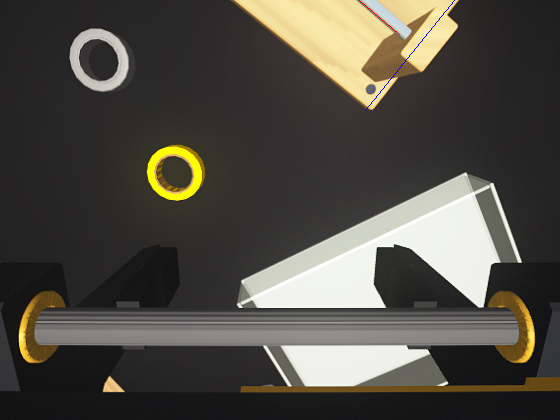

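The moves were refused because every row needs all its keys. The wrist view from the old position shows the stop-block end of the rail at (415,40), with the overlay edge close to the base. I'll resend with full rows.

play_rows([
  {"dx": 0.75,"dy": -0.06,"dz": 0,"roll": -0.93,"grip": 1},
  {"dx": 0.75,"dy": -0.06,"dz": 0,"roll": -0.93,"grip": 1},
  {"dx": 0.75,"dy": -0.06,"dz": 0,"roll": -0.93,"grip": 1},
  {"dx": 0.75,"dy": -0.06,"dz": 0,"roll": -0.93,"grip": 1},
  {"dx": 0.75,"dy": -0.06,"dz": 0,"roll": -0.93,"grip": 1},
  {"dx": 0.75,"dy": -0.06,"dz": 0,"roll": -0.93,"grip": 1},
  {"dx": 0.75,"dy": -0.06,"dz": 0,"roll": -0.93,"grip": 1},
  {"dx": 0.75,"dy": -0.06,"dz": 0,"roll": -0.93,"grip": 1},
  {"dx": 0.75,"dy": -0.06,"dz": 0,"roll": -0.93,"grip": 1},
])

```text
time_s: 1.65
position: [0.5813, -0.0552, 0.2383]
orientation: [0.753, 0.658, 0.001, -0.0]
force: [-1.4, -0.5, -0.1]
gripper_width: 0.999
grasp_force: 0.0
```

play_rows([
  {"dx": 0,"dy": 0,"dz": 0,"roll": -0.93,"grip": 1},
  {"dx": 0,"dy": 0,"dz": 0,"roll": -0.93,"grip": 1},
  {"dx": 0,"dy": 0,"dz": 0,"roll": -0.93,"grip": 1},
  {"dx": 0,"dy": 0,"dz": 0,"roll": -0.93,"grip": 1},
  {"dx": 0,"dy": 0,"dz": 0,"roll": -0.93,"grip": 1},
  {"dx": 0,"dy": 0,"dz": 0,"roll": -0.93,"grip": 1},
])

```text
time_s: 2.15
position: [0.5795, -0.0604, 0.2383]
orientation: [0.585, 0.811, -0.001, -0.0]
force: [-0.1, -0.4, -0.2]
gripper_width: 0.999
grasp_force: 0.0
```

```bash
python3 go.py .04 .073 .239 0; python3 - <<'E'
from h import *
from plant import viewer
c=viewer.calibration("wrist");im=viewer.snapshot("wrist")[:,:,::-1].copy();cv2.imwrite("pics/w1raw.png",im);p=np.load("rail.npy")
for P,col in((ROD,(0,0,255)),(COR,(255,0,0)),(ring(.073),(255,0,255))):
    cv2.polylines(im,[np.int32(proj(c,r2w(p,P)))],False,col,1)
cv2.imwrite("pics/w2.png",im)
E
```

```text
t 2.15 pos [ 0.5795 -0.0604  0.2383] shares [ 0.016  0.006 -0.002] roll -0.018 q7 0.14 tilt [-0.001 -0.001 -1.   ] F [-0.1 -0.4 -0.2]
local mm [ 37.4  66.7 238.3] w 0.9989132263318203 0.0
```

View pics/w2.png

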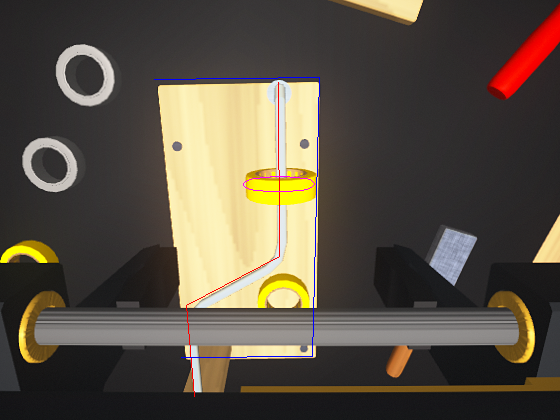

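Wrist view: the ring is centred at about (281,186) on the rod, and the model is off by about 2–4 px (2–4 mm). The rod bends are at about (283,257) and (196,302). I'll refit with these points and the ring's yellow extents.

```bash
python3 - <<'E'
from h import *
from plant import viewer
c=viewer.calibration("wrist");S=viewer.calibration("scene")
im=cv2.imread("pics/w1raw.png")
hsv=cv2.cvtColor(im,cv2.COLOR_BGR2HSV);m=cv2.inRange(hsv,(22,170,60),(35,255,255));m[:155]=0;m[215:]=0;m[:,:235]=0;m[:,330:]=0
ys,xs=np.nonzero(m);e=np.array([xs.min(),xs.max(),ys.min(),ys.max()]);print("extents",e)
P=np.vstack([COR[:2],[[.04,.08,.115],[.04,.135,.115]]])
obs=np.array([(158,85),(319,81),(282,0),(281,0)],float)
# rod centre cols by row just above/below ring: bright grey
for row in (110,130,150,215,230):
    r=hsv[row,265:300];print(row,265+np.nonzero(r[:,1]<45)[0])
def f(v):
    p=v[:3];a=proj(c,r2w(p,COR[:2]))-[(158,85),(319,81)]
    b=proj(c,r2w(p,[[.04,.135,.115],[.04,.035,.115]]))[:,0]-[281,282.5]
    q=proj(c,r2w(p,np.vstack([ring(v[3]-.0095),ring(v[3]+.0095)])))
    x=np.array([q[:,0].min(),q[:,0].max(),q[:,1].min(),q[:,1].max()])-e
    d=proj(S,r2w(p,ROD[3]))[0]-(256.3,329.6)
    return np.r_[a.ravel(),b,x,d]
r=least_squares(f,[*np.load("rail.npy"),.073],loss='soft_l1',x_scale=[.01,.01,.01,.01]);print(r.x,f(r.x).round(1));np.save("rail.npy",r.x[:3])
from go import go
go(.04,r.x[3],.085); 
E
```

```text
extents [246 316 168 204]
110 [275 276 277 278 279 280 281 282 283 284]
130 [276 277 278 279 280 281 282 283 284]
150 [276 277 278 279 280 281 282 283 284 285]
215 [277 278 279 280 281 282 283 284 285]
230 [278 279 280 281 282 283 284 285]
[ 0.56993538 -0.13790877  0.33922251  0.07623528] [-1.5 -0.8  1.3  0.2 -0.3 -0.1 -0.7  1.4 -1.4  1.1  0.2  3. ]
t 2.2 pos [ 0.5797 -0.0597  0.2384] shares [0.015 0.012 0.384] roll -0.035 q7 0.14 tilt [-0.001 -0.001 -1.   ] F [-1.1  0.  -0.3]
local mm [ 35.2  70.5 238.4] w 1.0007676500461578 0.0
```

play_rows([
  {"dx": 0.015,"dy": 0.012,"dz": 0.0,"roll": -0.03,"grip": 1},
  {"dx": 0.015,"dy": 0.012,"dz": 0.1,"roll": -0.03,"grip": 1},
  {"dx": 0.015,"dy": 0.012,"dz": 0.2,"roll": -0.03,"grip": 1},
  {"dx": 0.015,"dy": 0.012,"dz": 0.28,"roll": -0.03,"grip": 1},
  {"dx": 0.015,"dy": 0.012,"dz": 0.34,"roll": -0.03,"grip": 1},
  {"dx": 0.015,"dy": 0.012,"dz": 0.38,"roll": -0.03,"grip": 1},
  {"dx": 0.015,"dy": 0.012,"dz": 0.38,"roll": -0.03,"grip": 1},
  {"dx": 0.015,"dy": 0.012,"dz": 0.38,"roll": -0.03,"grip": 1},
])

```text
time_s: 2.87
position: [0.5825, -0.0495, 0.0864]
orientation: [0.576, 0.817, -0.0, -0.001]
force: [-0.4, -0.3, 0.4]
gripper_width: 0.998
grasp_force: 0.0
```

play_rows([
  {"dx": 0,"dy": 0,"dz": 0,"roll": 0,"grip": 0.5},
  {"dx": 0,"dy": 0,"dz": 0,"roll": 0,"grip": 0.5},
  {"dx": 0,"dy": 0,"dz": 0,"roll": 0,"grip": 0.5},
  {"dx": 0,"dy": 0,"dz": 0,"roll": 0,"grip": 0.5},
  {"dx": 0,"dy": 0,"dz": 0,"roll": 0,"grip": 0.5},
  {"dx": 0,"dy": 0,"dz": 0,"roll": 0,"grip": 0.5},
  {"dx": 0,"dy": 0,"dz": 0,"roll": 0,"grip": 0.5},
  {"dx": 0,"dy": 0,"dz": 0,"roll": 0,"grip": 0.5},
], force=15)

```text
time_s: 3.53
position: [0.583, -0.0501, 0.0872]
orientation: [0.576, 0.817, -0.0, 0.0]
force: [-1.4, -1.1, 5.8]
gripper_width: 0.644
grasp_force: 14.9
```

```bash
python3 go.py .04 .055 .093 0 .04 .015 .093 -30 .02 .004 .093 -60 
```

```text
t 3.5333 pos [ 0.583  -0.0501  0.0872] shares [-0.059 -0.004 -0.015] roll 0.007 q7 0.04 tilt [ 0. -0. -1.] F [-1.4 -1.1  5.8]
local mm [41.5 78.5 87.2] w 0.6440240703544245 14.879181634169072
t 3.5333 pos [ 0.583  -0.0501  0.0872] shares [-0.159 -0.004 -0.014] roll 1.054 q7 0.04 tilt [ 0. -0. -1.] F [-1.4 -1.1  5.8]
local mm [41.5 78.5 87.2] w 0.6440240703544245 14.879181634169072
t 3.5333 pos [ 0.583  -0.0501  0.0872] shares [-0.186 -0.054 -0.014] roll 2.102 q7 0.04 tilt [ 0. -0. -1.] F [-1.4 -1.1  5.8]
local mm [41.5 78.5 87.2] w 0.6440240703544245 14.879181634169072
```

play_rows([
  {"dx": 0,"dy": -0.004,"dz": -0.008,"roll": 0,"grip": 0.5},
  {"dx": 0,"dy": -0.004,"dz": -0.015,"roll": 0,"grip": 0.5},
  {"dx": -0.03,"dy": -0.004,"dz": -0.015,"roll": 0,"grip": 0.5},
  {"dx": -0.06,"dy": -0.004,"dz": -0.015,"roll": 0,"grip": 0.5},
  {"dx": -0.09,"dy": -0.004,"dz": -0.015,"roll": 0,"grip": 0.5},
  {"dx": -0.12,"dy": -0.004,"dz": -0.015,"roll": 0.2,"grip": 0.5},
  {"dx": -0.14,"dy": -0.004,"dz": -0.015,"roll": 0.5,"grip": 0.5},
  {"dx": -0.155,"dy": -0.006,"dz": -0.015,"roll": 0.75,"grip": 0.5},
  {"dx": -0.16,"dy": -0.01,"dz": -0.015,"roll": 1.0,"grip": 0.5},
  {"dx": -0.16,"dy": -0.01,"dz": -0.015,"roll": 1.0,"grip": 0.5},
])

```text
time_s: 4.37
position: [0.6007, -0.1141, 0.0924]
orientation: [0.763, 0.647, -0.0, 0.0]
force: [0.5, 0.2, -1.0]
gripper_width: 0.641
grasp_force: 14.9
```

```bash
python3 go.py .02 .004 .093 -60 0 -.0075 .093 -60 -.025 -.0215 .093 -60
```

```text
t 4.3667 pos [ 0.6007 -0.1141  0.0924] shares [-0.038 -0.027 -0.001] roll 1.087 q7 -0.26 tilt [-0.    -0.001 -1.   ] F [ 0.5  0.2 -1. ]
local mm [36.9 12.2 92.4] w 0.6411655671309646 14.946842165663838
t 4.3667 pos [ 0.6007 -0.1141  0.0924] shares [-0.088 -0.057 -0.001] roll 1.087 q7 -0.26 tilt [-0.    -0.001 -1.   ] F [ 0.5  0.2 -1. ]
local mm [36.9 12.2 92.4] w 0.6411655671309646 14.946842165663838
t 4.3667 pos [ 0.6007 -0.1141  0.0924] shares [-0.149 -0.095 -0.001] roll 1.087 q7 -0.26 tilt [-0.    -0.001 -1.   ] F [ 0.5  0.2 -1. ]
local mm [36.9 12.2 92.4] w 0.6411655671309646 14.946842165663838
```

Forces are low, so the ring is floating freely on the rod. Next is the slant.

play_rows([
  {"dx": -0.01,"dy": -0.007,"dz": 0,"roll": 0.25,"grip": 0.5},
  {"dx": -0.025,"dy": -0.017,"dz": 0,"roll": 0.5,"grip": 0.5},
  {"dx": -0.038,"dy": -0.027,"dz": 0,"roll": 0.75,"grip": 0.5},
  {"dx": -0.06,"dy": -0.04,"dz": 0,"roll": 1.0,"grip": 0.5},
  {"dx": -0.088,"dy": -0.057,"dz": 0,"roll": 1.0,"grip": 0.5},
  {"dx": -0.11,"dy": -0.071,"dz": 0,"roll": 1.0,"grip": 0.5},
  {"dx": -0.13,"dy": -0.083,"dz": 0,"roll": 1.0,"grip": 0.5},
  {"dx": -0.15,"dy": -0.095,"dz": 0,"roll": 1.0,"grip": 0.5},
  {"dx": -0.15,"dy": -0.095,"dz": 0,"roll": 1.0,"grip": 0.5},
])

```text
time_s: 5.12
position: [0.5519, -0.1675, 0.0925]
orientation: [0.898, 0.441, -0.001, 0.0]
force: [0.1, -0.1, -1.0]
gripper_width: 0.645
grasp_force: 14.9
```

```bash
python3 go.py -.0385 -.032 .093 -30 -.04 -.045 .093 -10; python3 - <<'E'
from plant import viewer
import cv2,numpy as np
a=viewer.snapshot("scene")[170:400,200:380,::-1];cv2.imwrite("pics/s3.png",cv2.resize(a,None,fx=2.5,fy=2.5,interpolation=cv2.INTER_CUBIC))
E
```

```text
t 5.1167 pos [ 0.5519 -0.1675  0.0925] shares [-0.038  0.005 -0.001] roll -0.947 q7 -0.57 tilt [-0.001 -0.001 -1.   ] F [ 0.1 -0.1 -1. ]
local mm [-26.9 -21.9  92.5] w 0.6446903544184871 14.945791005156934
t 5.1167 pos [ 0.5519 -0.1675  0.0925] shares [-0.059  0.031 -0.001] roll -1.645 q7 -0.57 tilt [-0.001 -0.001 -1.   ] F [ 0.1 -0.1 -1. ]
local mm [-26.9 -21.9  92.5] w 0.6446903544184871 14.945791005156934
```

View pics/s3.png

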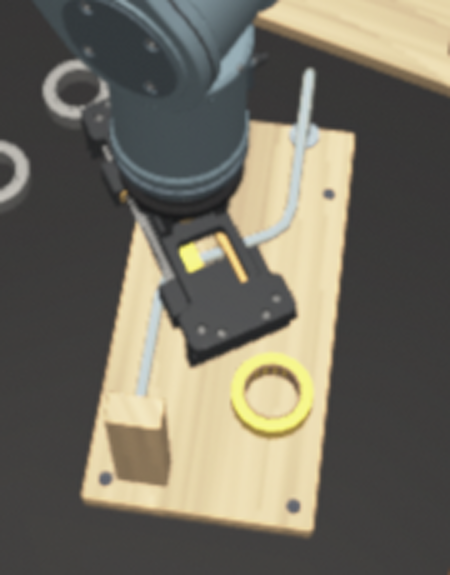

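The crop shows the yellow roll between the fingers at crop (190,257), on the slant and just short of bend 2. I'll go on round the second bend.

play_rows([
  {"dx": -0.015,"dy": 0.001,"dz": 0,"roll": -0.25,"grip": 0.5},
  {"dx": -0.028,"dy": 0.003,"dz": 0,"roll": -0.5,"grip": 0.5},
  {"dx": -0.038,"dy": 0.006,"dz": 0,"roll": -0.75,"grip": 0.5},
  {"dx": -0.045,"dy": 0.014,"dz": 0,"roll": -1,"grip": 0.5},
  {"dx": -0.052,"dy": 0.022,"dz": 0,"roll": -1,"grip": 0.5},
  {"dx": -0.052,"dy": 0.022,"dz": 0,"roll": -1,"grip": 0.5},
])

```text
time_s: 5.67
position: [0.5484, -0.1874, 0.0928]
orientation: [0.762, 0.648, 0.0, 0.0]
force: [0.3, 0.3, -0.8]
gripper_width: 0.646
grasp_force: 14.9
```

```bash
python3 go.py -.04 -.06 .093 0  -.04 -.112 .093 0
```

```text
t 5.6667 pos [ 0.5484 -0.1874  0.0928] shares [-0.049  0.018 -0.001] roll -1.0 q7 -0.13 tilt [ 0.001  0.    -1.   ] F [ 0.3  0.3 -0.8]
local mm [-36.8 -39.5  92.8] w 0.6455227600210897 14.945462797768414
t 5.6667 pos [ 0.5484 -0.1874  0.0928] shares [-0.163  0.08  -0.001] roll -1.0 q7 -0.13 tilt [ 0.001  0.    -1.   ] F [ 0.3  0.3 -0.8]
local mm [-36.8 -39.5  92.8] w 0.6455227600210897 14.945462797768414
```

play_rows([
  {"dx": -0.01,"dy": 0.006,"dz": 0,"roll": -0.25,"grip": 0.5},
  {"dx": -0.025,"dy": 0.01,"dz": 0,"roll": -0.5,"grip": 0.5},
  {"dx": -0.038,"dy": 0.014,"dz": 0,"roll": -0.75,"grip": 0.5},
  {"dx": -0.049,"dy": 0.018,"dz": 0,"roll": -1,"grip": 0.5},
  {"dx": -0.075,"dy": 0.032,"dz": 0,"roll": -1,"grip": 0.5},
  {"dx": -0.1,"dy": 0.046,"dz": 0,"roll": -1,"grip": 0.5},
  {"dx": -0.12,"dy": 0.057,"dz": 0,"roll": -1,"grip": 0.5},
  {"dx": -0.12,"dy": 0.057,"dz": 0,"roll": -1,"grip": 0.5},
])

```text
time_s: 6.33
position: [0.5636, -0.2407, 0.0928]
orientation: [0.579, 0.816, -0.0, 0.001]
force: [-0.1, -1.1, -0.7]
gripper_width: 0.64
grasp_force: 14.9
```

```bash
python3 go.py -.04 -.11 .093 0 ; python3 - <<'E'
from plant import viewer
import cv2,numpy as np
w=viewer.snapshot("wrist")[:,:,::-1]
a=cv2.resize(viewer.snapshot("scene")[270:390,200:320,::-1],(390,390),interpolation=cv2.INTER_CUBIC)
b=cv2.resize(viewer.snapshot("side")[110:190,220:300,::-1],(390,390),interpolation=cv2.INTER_CUBIC)
cv2.imwrite("pics/c4.png",np.hstack([a,b]));cv2.imwrite("pics/w4.png",w)
E
```

```text
t 6.3333 pos [ 0.5636 -0.2407  0.0928] shares [-0.038  0.001 -0.001] roll -0.005 q7 0.37 tilt [ 0.001 -0.002 -1.   ] F [-0.1 -1.1 -0.7]
local mm [-40.2 -94.8  92.8] w 0.6402231313122575 14.945798863191158
```

View pics/c4.png

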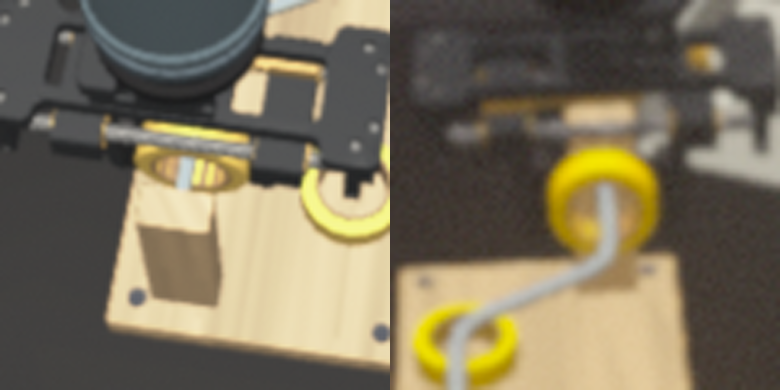

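Both views show the ring on the last straight, just short of the block: scene crop (190,165), with the block top at (175,205). I'll creep in and watch the force.

play_rows([
  {"dx": -0.008,"dy": 0,"dz": 0,"roll": 0,"grip": 0.5},
  {"dx": -0.015,"dy": 0,"dz": 0,"roll": 0,"grip": 0.5},
  {"dx": -0.022,"dy": 0,"dz": 0,"roll": 0,"grip": 0.5},
  {"dx": -0.03,"dy": 0,"dz": 0,"roll": 0,"grip": 0.5},
  {"dx": -0.03,"dy": 0,"dz": 0,"roll": 0,"grip": 0.5},
  {"dx": -0.03,"dy": 0,"dz": 0,"roll": 0,"grip": 0.5},
])

```text
time_s: 6.98
position: [0.5669, -0.2492, 0.0927]
orientation: [0.576, 0.817, -0.0, 0.0]
force: [-0.6, -0.2, -1.3]
gripper_width: 0.645
grasp_force: 14.9
```

play_rows([
  {"dx": -0.005,"dy": 0,"dz": 0,"roll": 0,"grip": 0.5},
  {"dx": -0.01,"dy": 0,"dz": 0,"roll": 0,"grip": 0.5},
  {"dx": -0.01,"dy": 0,"dz": 0,"roll": 0,"grip": 0.5},
  {"dx": -0.01,"dy": 0,"dz": 0,"roll": 0,"grip": 0.5},
])

```text
time_s: 7.32
position: [0.5683, -0.2529, 0.0927]
orientation: [0.576, 0.817, -0.0, 0.0]
force: [0.3, -0.3, -0.8]
gripper_width: 0.642
grasp_force: 14.9
```

play_rows([
  {"dx": -0.005,"dy": 0,"dz": 0,"roll": 0,"grip": 0.5},
  {"dx": -0.005,"dy": 0,"dz": 0,"roll": 0,"grip": 0.5},
  {"dx": -0.005,"dy": 0,"dz": 0,"roll": 0,"grip": 0.5},
])

```text
time_s: 7.57
position: [0.5689, -0.2547, 0.0927]
orientation: [0.576, 0.817, -0.0, 0.0]
force: [0.3, 0.1, -0.5]
gripper_width: 0.644
grasp_force: 14.9
```

```bash
python3 go.py -.04 -.11 .087 0
```

```text
t 7.5667 pos [ 0.5689 -0.2547  0.0927] shares [-0.    -0.     0.014] roll 0.007 q7 0.4 tilt [-0. -0. -1.] F [ 0.3  0.1 -0.5]
local mm [ -39.8 -109.8   92.7] w 0.6441746282875133 14.946069095749408
```

play_rows([
  {"dx": -0.005,"dy": 0,"dz": 0,"roll": 0,"grip": 0.5},
  {"dx": -0.007,"dy": 0,"dz": 0,"roll": 0,"grip": 0.5},
  {"dx": -0.007,"dy": 0,"dz": 0,"roll": 0,"grip": 0.5},
])

```text
time_s: 7.82
position: [0.5699, -0.2576, 0.0927]
orientation: [0.576, 0.817, -0.0, 0.0]
force: [-1.2, 0.2, -0.9]
gripper_width: 0.643
grasp_force: 14.9
```

play_rows([
  {"dx": -0.003,"dy": 0,"dz": 0,"roll": 0,"grip": 0.5},
  {"dx": -0.005,"dy": 0,"dz": 0,"roll": 0,"grip": 0.5},
  {"dx": -0.005,"dy": 0,"dz": 0,"roll": 0,"grip": 0.5},
])

```text
time_s: 8.07
position: [0.5701, -0.2578, 0.0926]
orientation: [0.576, 0.818, 0.0, -0.001]
force: [-3.4, 4.8, 2.4]
gripper_width: 0.641
grasp_force: 14.9
```

```bash
python3 go.py -.04 -.112 .087 0;python3 - <<'E'
from plant import viewer
import cv2,numpy as np
a=cv2.resize(viewer.snapshot("scene")[290:370,220:300,::-1],(390,390),interpolation=cv2.INTER_CUBIC)
b=cv2.resize(viewer.snapshot("wrist")[:,:,::-1],(400,300));b=cv2.copyMakeBorder(b,0,90,0,0,0)
cv2.imwrite("pics/c5.png",np.hstack([a,b]))
E
```

```text
t 8.0667 pos [ 0.5701 -0.2578  0.0926] shares [ 0.003 -0.001  0.014] roll 0.009 q7 0.41 tilt [-0.002  0.002 -1.   ] F [-3.4  4.8  2.4]
local mm [ -39.8 -113.1   92.6] w 0.6407840190021773 14.91346288472414
```

View pics/c5.png

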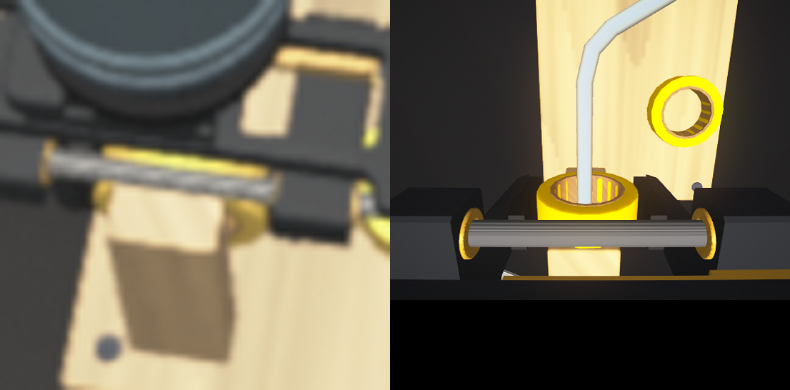

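Contact: about 6 N along the rod, and the ring is seen against the block. I'll back off slightly, lower until it hangs, open and rise.

play_rows([
  {"dx": 0.005,"dy": 0,"dz": 0,"roll": 0,"grip": 0.5},
  {"dx": 0.008,"dy": 0,"dz": 0.007,"roll": 0,"grip": 0.5},
  {"dx": 0.008,"dy": 0,"dz": 0.013,"roll": 0,"grip": 0.5},
  {"dx": 0.008,"dy": 0,"dz": 0.013,"roll": 0,"grip": 0.5},
  {"dx": 0.008,"dy": 0,"dz": 0.013,"roll": 0,"grip": 0.7},
  {"dx": 0.008,"dy": 0,"dz": 0.013,"roll": 0,"grip": 0.85},
  {"dx": 0.008,"dy": 0,"dz": 0.013,"roll": 0,"grip": 1},
  {"dx": 0.008,"dy": 0,"dz": 0.013,"roll": 0,"grip": 1},
  {"dx": 0.008,"dy": 0,"dz": 0.013,"roll": 0,"grip": 1},
  {"dx": 0.008,"dy": 0,"dz": 0.013,"roll": 0,"grip": 1},
])

```text
time_s: 9.0
position: [0.5695, -0.2562, 0.0876]
orientation: [0.576, 0.817, -0.0, 0.0]
force: [-0.4, -0.6, -0.2]
gripper_width: 1.002
grasp_force: 0.0
```

play_rows([
  {"dx": 0,"dy": 0,"dz": -0.03,"roll": 0,"grip": 1},
  {"dx": 0,"dy": 0,"dz": -0.08,"roll": 0,"grip": 1},
  {"dx": 0,"dy": 0,"dz": -0.15,"roll": 0,"grip": 1},
  {"dx": 0,"dy": 0,"dz": -0.25,"roll": 0,"grip": 1},
  {"dx": 0.1,"dy": 0,"dz": -0.35,"roll": 0,"grip": 1},
  {"dx": 0.1,"dy": -0.1,"dz": -0.45,"roll": 0,"grip": 1},
  {"dx": 0.1,"dy": -0.2,"dz": -0.45,"roll": 0,"grip": 1},
  {"dx": 0.1,"dy": -0.2,"dz": -0.45,"roll": 0,"grip": 1},
  {"dx": 0.1,"dy": -0.2,"dz": -0.45,"roll": 0,"grip": 1},
  {"dx": 0.1,"dy": -0.2,"dz": -0.45,"roll": 0,"grip": 1},
])

```text
time_s: 9.83
position: [0.4806, -0.2458, 0.2688]
orientation: [0.577, 0.817, -0.0, 0.001]
force: [1.5, 0.6, 0.2]
gripper_width: 1.003
grasp_force: 0.0
```

```bash
python3 go.py -.04 -.112 .087 0;python3 - <<'E'
from plant import viewer
import cv2,numpy as np
a=cv2.resize(viewer.snapshot("scene")[270:390,200:320,::-1],(390,390),interpolation=cv2.INTER_CUBIC)
b=cv2.resize(viewer.snapshot("side")[100:220,200:320,::-1],(390,390),interpolation=cv2.INTER_CUBIC)
cv2.imwrite("pics/c6.png",np.hstack([a,b]))
E
```

```text
t 9.8333 pos [ 0.4806 -0.2458  0.2688] shares [-0.1    0.2    0.455] roll 0.005 q7 0.55 tilt [ 0.002 -0.001 -1.   ] F [1.5 0.6 0.2]
local mm [-120.1  -72.1  268.8] w 1.003199836826787 0.0
```

View pics/c6.png

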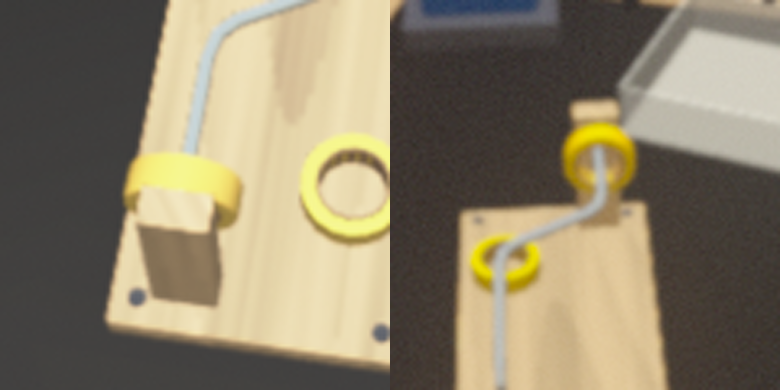

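The ring hangs against the block (scene crop (183,190)), the gripper is clear, and the straight rail was never approached. I'll hand in after a short settle.

play_rows([
  {"dx": 0,"dy": 0,"dz": 0,"roll": 0,"grip": 1},
  {"dx": 0,"dy": 0,"dz": 0,"roll": 0,"grip": 1},
  {"dx": 0,"dy": 0,"dz": 0,"roll": 0,"grip": 1},
  {"dx": 0,"dy": 0,"dz": 0,"roll": 0,"grip": 1},
  {"dx": 0,"dy": 0,"dz": 0,"roll": 0,"grip": 1},
  {"dx": 0,"dy": 0,"dz": 0,"roll": 0,"grip": 1},
  {"dx": 0,"dy": 0,"dz": 0,"roll": 0,"grip": 1},
  {"dx": 0,"dy": 0,"dz": 0,"roll": 0,"grip": 1},
  {"dx": 0,"dy": 0,"dz": 0,"roll": 0,"grip": 1},
  {"dx": 0,"dy": 0,"dz": 0,"roll": 0,"grip": 1},
])

```text
time_s: 10.77
position: [0.4807, -0.2454, 0.2675]
orientation: [0.576, 0.817, -0.0, 0.0]
force: [-0.3, -0.7, 0.8]
gripper_width: 0.997
grasp_force: 0.0
```

```bash
python3 -c "
from plant import ctrl
print(ctrl.close_job())"
```

```text
the job is handed in; nothing more can be done
None
```

The roll is round both bends, let go and hanging against the stop block, the spare roll was never approached, and the job was handed in at about 11 s; the judge returned no verdict.

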